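Clip the dust cap into the turntable hub

ROBOT

A 6-joint arm with a two-finger parallel gripper is mounted at the origin on the work surface. World frame = base frame: x ahead of the robot, y to its left, z up, the work surface at z = 0. Lengths are in m, angles in rad, forces in N, time in s.
With the tool pointing down it reaches from about 0.35 to 0.85 m from the base axis. Payload 8.1 kg.
Tool frame: the origin (TCP) lies on the mounting face of the last link; the fingertips stand 186 mm ahead of it and the grasp point (between the pads) lies 167 mm ahead of it; y points along the fingers, x is the direction in which the jaws open and shut, and the axes are right-handed (so a half turn about y gives the same grasp; the last joint's range is limited). The gripper opens to 93 mm and grips with 3 to 60 N. Pads are 15 mm wide; open, the fingers measure 128 mm over their backs; the gripper's body (75 mm by 188 mm) begins 65 mm behind the grasp point.
Start: joints at [-1.404, 0.13, 1.488, -0, 1.523, -0.085], TCP at [0.15, -0.581, 0.405] pointing down, gripper open.
Joint ranges: [-2.96, 2.96], [-0.89, 2.26], [0.02, 2.5], [-1.34, 4.48], [0, 2.73], [-2.66, 2.66]. Speed limits (rad/s): [2.39, 2.39, 2.79, 3.14, 3.14, 3.14].

INTERFACE

Orientations are given as a rotation vector (axis times angle).
In Python, from plant import robot, imaging gives the robot as it stands.
- The arm moves only by the shell command python3 -m inch 'ROWS' [OPENING] [FORCE]. ROWS is JSON, a list of rows, each an object of numbers: "x", "y", "z": the shift along the tool's x, y, z in mm; "twist": the turn about the tool's y in rad. In form: [{"x": .., "y": .., "z": .., "twist": ..}, ...]. A call has 1 to 12 rows; each row shifts and turns the commanded pose from where the row before left it, along the tool's axes as they then stand; what a row does not reach is not made up. A row lasts 1/10 s, in which the tool goes at most 50 mm and 8.59 degrees, less where a joint would pass 70% of its speed; a pose out of reach is approached as far as the arm can. A call with a gripper value outside its range is refused whole. OPENING is the gripper command: -1 is shut, 1 is fully open, values between are in proportion, set as the call begins (- or left out, the last holds). The fingers move at their own pace and stop on an object; FORCE is the grip in N (left out, the last holds). Time passes only in rows, so rows that do not move let the fingers close. It gives the time, the measured TCP pose, the force and the opening at its end, in the units of the state.
- robot.read_state(): the state, without advancing time (a new reading comes with each control period).
- imaging.read_camera(name): name is "side" or "top" or "wrist"; returns a dict with "color" (420x560x3 uint8, red, green, blue), "depth" (420x560 float32, m along the optical axis (not along the pixel's ray), 0 where there is no reading), "fx", "fy", "cx", "cy" (pixels), "k1" (the pictures are not rectified: a ray, as slopes to the right and down, at radius r is drawn at 1 + k1 r^2 times it, then the intrinsics apply), "rvec" (rotation vector, rad) and "tvec" (3), from world to camera coordinates, as OpenCV has them; the wrist camera has in their place "tool_from_camera" (4x4, takes a point from camera to tool coordinates, whose origin is the TCP and whose axes are the tool frame's). Camera axes: x right, y down, z forward; pixel columns grow to the right and rows downward; lengths in m; the calibration is good to about 2 mm. A picture is of the moment at which its call begins: read the wrist's pose just before it.
- robot.close_job(): hands the job in, once; it reports no verdict.
The state is a dict: "t": time; "q": joint angles; "dq": joint speeds; "joint_torque": joint torques, N m; "tool_pos": TCP position; "orientation": TCP orientation; "force": force on the tool from outside, world axes, zero at the start; "wrist_torque": the same for the moment, N m; "opening": finger opening in m.
Only numpy, scipy, OpenCV 4.12 (cv2) and the standard library are available. Lean on these libraries where they do the work, as an engineer would, in place of code of your own. Each camera call takes 0.05 s, during which the arm holds its last target.

TASK

Keep grit out of the turntable's bearing: pinch the two side tabs of the grey dust cap together, lift it out of the drip tray and, with the tabs still pinched, press it gently and level into the open collar in the middle of the turntable, against the sprung seal, until its flange meets the rim. Then let the tabs spring out under the collar's lip, so that the cap stays locked down by itself once you have let go. Do not press hard, and leave the other things on the trolley where they are.

Things in the scene. Friction and masses are not known exactly. Their poses are not given: they have to be found in the camera images.
- cap_grip (a point): Loose grey plastic dust cap, about 0.1 kg, standing upright on its foot on the drip tray's floor. This point: on the cap's axis, half-way up its two upright fins (the pinch tabs), 42 mm above the foot, 22 mm above the flange's top. z up; the fins stand at +x and -x, so fingers close along x. Fins' outer faces are 50 mm apart when free, 38 mm fully pinched.
- cap_flange (a point): The same cap: centre of its flange's underside, 16 mm above the foot. The flange is 80 mm across, 4 mm thick (top 20 mm above the foot). Each fin is 4 mm thick, 24 mm wide and reaches from 21 to 64 mm above the foot.
- cap: The same cap: its foot, the centre of the underside of the plug below the flange (plug 56 mm across, 16 mm high); axes as for cap_grip. At the plug's +x and -x sides a lug 18 mm wide stands out, 1 to 5 mm above the foot; lug tips are 34.5 mm from the axis when free; pinching the fins draws them in to 28.5 mm.
- tab_a (a joint): Travel in m of the cap's tab (fin and lug in one) on its +x side: 0 sprung out, 0.006 fully pinched in. Each tab is sprung outward with 6 N, rising to 11 N fully pinched; a grip of 20 to 40 N holds both at their stops.
- tab_b (a joint): The same for the cap's tab on its -x side: 0 sprung out, 0.006 fully pinched in.
- turntable: Turntable on a heavy fixed foot; origin on its axis, on the trolley top, z up. Aluminium platter 236 mm across, top 35 mm above the origin. In the middle a round steel collar, 84 mm outside, open at the top. The collar screws up and down: its rim is 61 to 75 mm above the trolley top; how high is not given, see it or feel for it. More than 25 N on it harms the bearing.
- hub_axis (a point): Centre of the platter's top, on the turntable's axis. The collar's mouth about it: a 45 degree lead-in from 69 mm wide at the rim to 61 mm wide 4 mm down, a lip 61 mm wide from 4 to 8 mm below the rim, under it a groove 74 mm wide. The cap fits at any yaw. With its foot 13 mm below the rim its lugs just clear the lip; at 16 mm the flange sits on the rim.
- seal (a joint): How far the sprung seal plate in the collar (black disc, top 9 mm below the rim when free) is pushed down, m. It pushes back with 2 N plus 1 N per mm: 6 N at 0.004 (lugs just under the lip), 9 N at 0.007 (flange on the rim; then force rises steeply). A locked, released cap keeps it at about 0.004; an unlocked one is pushed up, to 0.
- tray: Dark grey plastic drip tray, fixed, 240 mm along its x, 200 mm along its y, rim 14 mm high; its floor, on which the cap stands, is 4 mm above the trolley top. Origin at the centre of its underside.
- wire_spool: Bystander: small spool of copper wire, 36 mm across, 20 mm high, in the tray.
- pot: Bystander: shallow grey ceramic pot, 150 x 220 x 60 mm.
- jin_pliers: Bystander: jin pliers, about 185 mm long, lying down, 13 mm high.
- spatula: Bystander: wooden spatula, 240 mm long, lying between turntable and tray.
- soil_brush: Bystander: brush, 190 mm long, lying down.
- feed_bottle: Bystander: white bottle, 60 mm across, 150 mm high.
- scoop_cup: Bystander: terracotta cup, 76 mm across, 70 mm high.
Things that resemble listed ones, but are neither listed nor needed, are in the scene too. Leave any blue or red look-alike of the cap alone.

How it is judged:
By the outcome, as a careful person would: the job done as asked, in the order asked, and still so for the second after the job is handed in, with the robot touching nothing.
It also fails if it takes over 51 s, if anything falls off the work surface, if the arm or the gripper's body presses on something with over 40 N, if the wrist force passes 120 N, or if a joint passes its speed limit or range.

## Working session

There is one attempt and no reset: what is moved stays moved. The work goes in short steps, Python scripts to look and compute and a shell command to move; the robot and the scene stay as the last step left them, time stands still between calls to the robot, and variables do not carry over. Pictures are saved under pics/ and viewed, and the job is handed in when it is done.

```bash
ls; mkdir -p pics; cat > h.py <<'E'
import numpy as np,cv2,pickle
from scipy.spatial.transform import Rotation as R
from plant import robot,imaging
def grab(n,tag):
    s=robot.read_state(); c=imaging.read_camera(n); c=dict(c); c['state']=s
    pickle.dump(c,open(f'pics/{tag}.pkl','wb')); cv2.imwrite(f'pics/{tag}.png',c['color'][:,:,::-1]); return c
def load(tag): return pickle.load(open(f'pics/{tag}.pkl','rb'))
def cloud(c):
    h,w=c['depth'].shape; u,v=np.meshgrid(np.arange(w),np.arange(h))
    K=np.array([[c['fx'],0,c['cx']],[0,c['fy'],c['cy']],[0,0,1.]])
    p=np.stack([u,v],-1).reshape(-1,1,2).astype(float)
    s=cv2.undistortPoints(p,K,np.array([c['k1'],0,0,0,0])).reshape(h,w,2)
    d=c['depth']; P=np.dstack([s*d[...,None],d])
    if 'tool_from_camera' in c:
        T=np.array(c['tool_from_camera']); P=P@T[:3,:3].T+T[:3,3]
        st=c['state']; P=P@R.from_rotvec(st['orientation']).as_matrix().T+np.array(st['tool_pos'])
    else:
        Rm=R.from_rotvec(np.ravel(c['rvec'])).as_matrix(); P=(P-np.ravel(c['tvec']))@Rm
    P[d==0]=np.nan
    return P
E
python3 - <<'E'
from h import *
for n in ['side','top','wrist']:
    c=grab(n,n+'0')
s=robot.read_state(); print(s)
print(R.from_rotvec(s['orientation']).as_matrix().round(3)); print(c['tool_from_camera'])
E
```

```text
pics
{'t': 0.15, 'q': array([-1.40441804e+00,  1.30986794e-01,  1.48899294e+00, -5.80362494e-06,
        1.52303125e+00, -8.54067749e-02]), 'dq': array([-2.27803968e-05, -7.43376851e-04, -5.14129251e-03,  8.46915420e-04,
        2.36436367e-04,  1.09226026e-03]), 'joint_torque': array([ 6.02538730e-04, -5.60478079e+01, -4.92332339e+01,  7.67122465e-02,
        3.06066067e-02, -7.59001659e-05]), 'tool_pos': array([ 0.14946809, -0.58090807,  0.40394866]), 'orientation': array([-1.31685551,  1.0224662 , -1.02072119]), 'force': array([ 0.61805888, -1.59471322, -0.28500385]), 'wrist_torque': array([-0.04358573, -0.02129266, -0.03400805]), 'opening': 0.09330477834043752}
[[ 0.249 -0.     0.968]
 [-0.968  0.001  0.249]
 [-0.001 -1.     0.   ]]
[[ 9.99997484e-01 -1.69758384e-03  1.46645427e-03 -5.02773900e-05]
 [-1.89588854e-03 -2.90120815e-01  9.56988150e-01  2.05514234e-02]
 [-1.19911871e-03 -9.56988522e-01 -2.90123303e-01  8.29586383e-02]
 [ 0.00000000e+00  0.00000000e+00  0.00000000e+00  1.00000000e+00]]
```

View images.

View pics/top0.png

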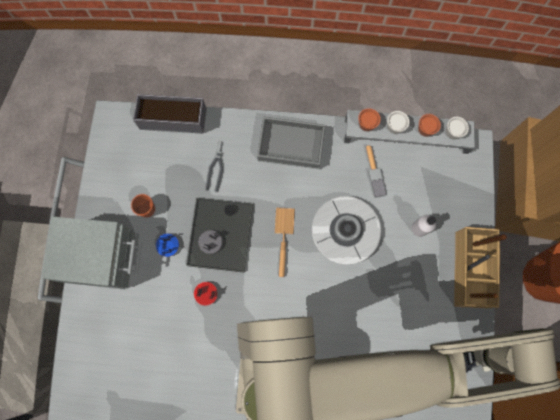

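View pics/side0.png

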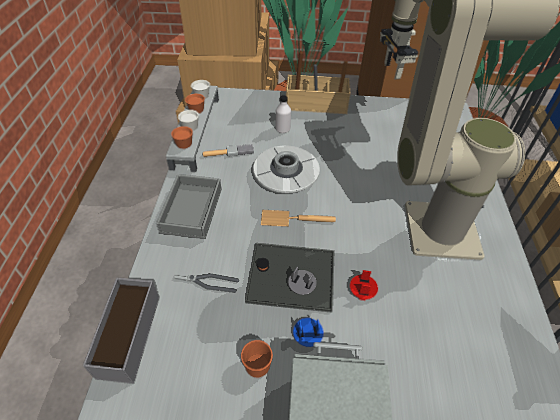

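View pics/wrist0.png

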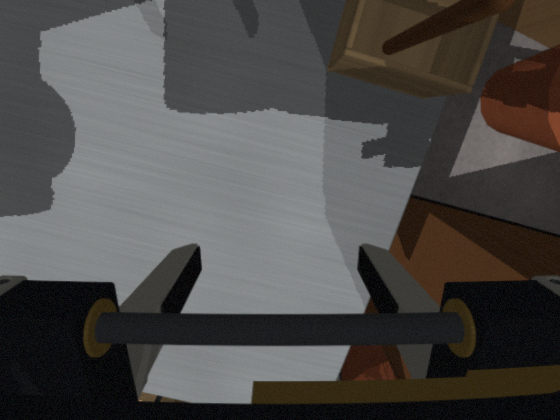

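Top view: there are three caps. Grey is at (210,241) in the tray, blue at (168,245) and red at (206,293), the last two outside the tray. The grey one fits the description. The spool is at (231,210), and the turntable collar at (347,230). Next I enlarge the grey cap and measure.

```bash
python3 - <<'E'
from h import *
a=load('top0');b=load('side0')
i1=cv2.resize(a['color'][190:280,150:265],None,fx=3.4,fy=3.4,interpolation=cv2.INTER_CUBIC)
i2=cv2.resize(b['color'][235:320,240:345],None,fx=3.8,fy=3.8,interpolation=cv2.INTER_CUBIC)
h=max(i1.shape[0],i2.shape[0])
i=np.hstack([cv2.copyMakeBorder(x,0,h-x.shape[0],0,0,cv2.BORDER_CONSTANT) for x in(i1,i2)])
cv2.imwrite('pics/crop0.png',i[:,:,::-1]);print(i.shape)
for n,c in(('top',a),('side',b)):
    P=cloud(c)
    pts={'top':[(210,241),(347,230),(231,210),(285,255),(330,230),(380,300)],'side':[(301,281),(287,161),(263,264),(300,170)]}[n]
    for u,v in pts: print(n,(u,v),P[v,u].round(4))
P=cloud(a); 
# collar: points z 0.05..0.085 near
c0=P[230,333]; 
for n,c in(('top',a),('side',b)):
    P=cloud(c).reshape(-1,3); P=P[~np.isnan(P[:,0])]
    q=P[(P[:,2]>.028)&(P[:,2]<.042)]; 
    np.save(f'pics/{n}_P.npy',P)
    print(n,len(q))
E
```

```text
(323, 790, 3)
top (210, 241) [0.4472 0.2458 0.0193]
top (347, 230) [ 0.5137 -0.2103  0.0622]
top (231, 210) [0.5599 0.1852 0.0209]
top (285, 255) [ 0.4213 -0.0115  0.0112]
top (330, 230) [ 0.5152 -0.1565  0.0315]
top (380, 300) [ 0.2946 -0.3426  0.001 ]
side (301, 281) [0.4448 0.2446 0.024 ]
side (287, 161) [ 0.5151 -0.2085  0.0643]
side (263, 264) [0.5573 0.1979 0.0251]
side (300, 170) [ 0.4678 -0.1946  0.0387]
top 3770
side 4275
```

View pics/crop0.png

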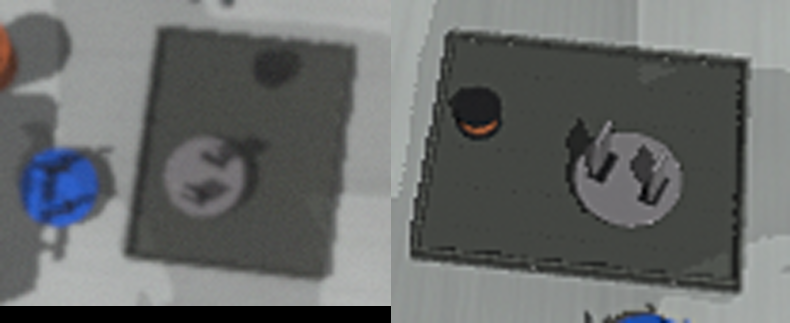

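The crop shows the grey cap with its two fins in the dark tray, at about (205,175) in the left panel and (625,180) in the right. The blue look-alike is outside the tray. Next I fit the geometry.

```bash
python3 - <<'E'
from h import *
for n in('top','side'):
    c=load(n+'0');P=cloud(c).reshape(-1,3);C=c['color'].reshape(-1,3).astype(int)
    tab=P[(P[:,0]>.3)&(P[:,0]<.4)&(abs(P[:,1])<.05)]; print(n,'table z',np.nanmedian(tab[:,2]))
    d=np.hypot(P[:,0]-.446,P[:,1]-.242)
    m=(d<.07)&(P[:,2]>.016)&(P[:,2]<.032)&(C.sum(1)>260)
    f=P[m]; print(' flange n',len(f),(f[:,:2].min(0)+f[:,:2].max(0))/2,np.ptp(f[:,:2],0),np.median(f[:,2]))
    (x,y),r=cv2.minEnclosingCircle(f[:,:2].astype(np.float32)); print('  mec',x,y,r)
    g=P[(d<.05)&(P[:,2]>.036)&(P[:,2]<.08)]; print(' fins n',len(g),g.mean(0),'zmax',g[:,2].max() if len(g) else 0); 
    if len(g)>6:
        from scipy.cluster.vq import kmeans2
        ce,l=kmeans2(g[:,:2],2,seed=1,minit='++'); print('  fin centres',ce,[(l==k).sum() for k in(0,1)]); dd=ce[1]-ce[0]; print('  ang',np.degrees(np.arctan2(dd[1],dd[0])),np.linalg.norm(dd))
    d=np.hypot(P[:,0]-.514,P[:,1]+.209)
    t=P[(d<.14)&(P[:,2]>.026)&(P[:,2]<.044)&(d>.05)]; (x,y),r=cv2.minEnclosingCircle(t[:,:2].astype(np.float32)); print(' platter',x,y,r,np.median(t[:,2]))
    k=P[(d<.055)&(P[:,2]>.055)&(P[:,2]<.09)]; (x,y),r=cv2.minEnclosingCircle(k[:,:2].astype(np.float32)); print(' collar',x,y,r,np.percentile(k[:,2],[5,50,80,90,95]),len(k))
    dk=np.hypot(P[:,0]-x,P[:,1]-y)
    for lo,hi in((0,.015),(.015,.025),(.025,.031),(.031,.035),(.035,.039),(.039,.042),(.042,.046)): 
        zz=P[(dk>=lo)&(dk<hi)][:,2]; print('   ',lo,hi,len(zz),np.nanpercentile(zz,[10,50,90]).round(4))
E
```

```text
top table z -0.0015411596528236073
 flange n 273 [0.44584261 0.24516358] [0.07941784 0.07582485] 0.021989478585486357
  mec 0.44607284665107727 0.24637416005134583 0.04058527573943138
 fins n 27 [0.44860366 0.24434289 0.05999503] zmax 0.0713602010646316
  fin centres [[0.46672086 0.23825092]
 [0.42225138 0.25320392]] [np.int64(16), np.int64(11)]
  ang 161.41462383960604 0.046916164552728803
 platter 0.5225770473480225 -0.21142493188381195 0.11931156367063522 0.03331001960122655
 collar 0.522957980632782 -0.21069300174713135 0.04375071078538895 [0.05703086 0.06653105 0.07151609 0.07325964 0.07449753] 457
    0 0.015 60 [0.0558 0.0615 0.066 ]
    0.015 0.025 115 [0.0563 0.062  0.0665]
    0.025 0.031 73 [0.0431 0.0572 0.0681]
    0.031 0.035 93 [0.0443 0.0689 0.0726]
    0.035 0.039 86 [0.0667 0.0714 0.0757]
    0.039 0.042 83 [0.0499 0.0693 0.0739]
    0.042 0.046 94 [0.0286 0.039  0.0659]
side table z 0.0019342557341466417
 flange n 354 [0.44305223 0.24556394] [0.07619442 0.07933867] 0.02472958679902932
  mec 0.44153445959091187 0.24569222331047058 0.04069500043988228
 fins n 74 [0.44277263 0.24858938 0.05726601] zmax 0.07324987286855579
  fin centres [[0.46340821 0.23971354]
 [0.42099064 0.25795833]] [np.int64(38), np.int64(36)]
  ang 156.72632814881092 0.04617490750896834
 platter 0.5172432661056519 -0.2096676081418991 0.12190556526184082 0.036210883467368254
 collar 0.5165591835975647 -0.20971958339214325 0.04452965036034584 [0.05748976 0.06763173 0.07318469 0.07433368 0.07560959] 386
    0 0.015 37 [0.0631 0.0652 0.0672]
    0.015 0.025 64 [0.0619 0.0649 0.067 ]
    0.025 0.031 30 [0.0625 0.0654 0.0719]
    0.031 0.035 57 [0.0608 0.0711 0.0749]
    0.035 0.039 127 [0.0407 0.0688 0.075 ]
    0.039 0.042 147 [0.0401 0.0584 0.0739]
    0.042 0.046 76 [0.0354 0.0422 0.0718]
```

```bash
python3 -m inch '[{"x":-12,"z":20},{"x":-25,"z":39},{"x":-25,"z":39},{"x":-25,"z":39},{"x":-25,"z":39},{"x":-25,"z":39},{"x":-25,"z":39},{"x":-25,"z":39},{"x":-25,"z":39},{"x":-25,"z":39},{"x":-25,"z":39},{"x":-10,"z":16}]' 1 30; python3 -m inch '[{}]'; python3 - <<'E'
from h import *
c=grab('wrist','wrist1');s=c['state'];print(s['t'],s['tool_pos'],s['force'],R.from_rotvec(s['orientation']).as_matrix().round(3))
E
```

```text
0.15 [ 0.14946809 -0.58090807  0.40394866] [ 0.61805888 -1.59471322 -0.28500385] [[ 0.249 -0.     0.968]
 [-0.968  0.001  0.249]
 [-0.001 -1.     0.   ]]$[0]: bad value
$[0]: bad value
```

View pics/wrist1.png

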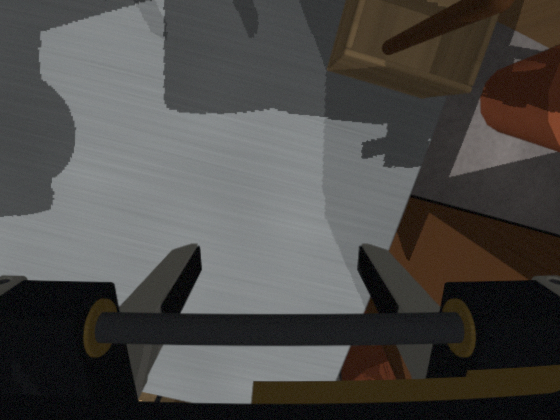

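All four keys are needed in each row. I retry with them.

```bash
python3 -m inch '[{"x":-12,"y":0,"z":20,"twist":0},{"x":-25,"y":0,"z":39,"twist":0},{"x":-25,"y":0,"z":39,"twist":0},{"x":-25,"y":0,"z":39,"twist":0},{"x":-25,"y":0,"z":39,"twist":0},{"x":-25,"y":0,"z":39,"twist":0},{"x":-25,"y":0,"z":39,"twist":0},{"x":-25,"y":0,"z":39,"twist":0},{"x":-25,"y":0,"z":39,"twist":0},{"x":-25,"y":0,"z":39,"twist":0},{"x":-25,"y":0,"z":39,"twist":0},{"x":-10,"y":0,"z":16,"twist":0}]' 1 30; python3 -m inch '[{"x":0,"y":0,"z":0,"twist":0},{"x":0,"y":0,"z":0,"twist":0}]'; python3 - <<'E'
from h import *
c=grab('wrist','wrist2');s=c['state'];print(s['t'],s['tool_pos'],s['force'],R.from_rotvec(s['orientation']).as_matrix().round(3))
E
```

```text
t: 1.4
tool_pos: [0.4962, -0.2084, 0.4046]
orientation: [-1.318, 1.019, -1.019]
force: [-0.0, 1.2, 1.0]
opening: 0.0932
t: 1.6
tool_pos: [0.4943, -0.2114, 0.4044]
orientation: [-1.319, 1.021, -1.02]
force: [-0.2, 0.0, -0.8]
opening: 0.0934
1.6 [ 0.49426308 -0.21137254  0.40444245] [-0.22531919  0.01005597 -0.82942842] [[ 0.25  -0.001  0.968]
 [-0.968 -0.     0.25 ]
 [-0.    -1.    -0.001]]
```

View pics/wrist2.png

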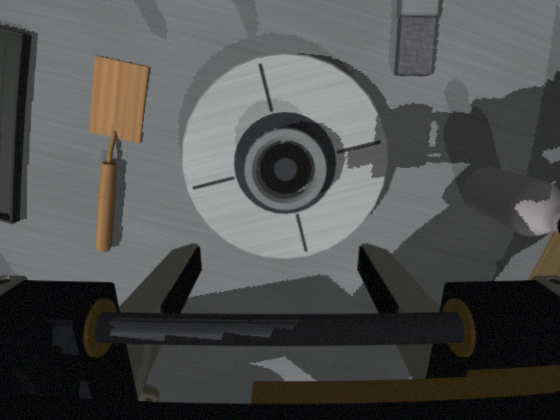

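The wrist view shows the platter centred near (285,155) and the collar rim centred near (285,169), with the black seal inside it. I measure both.

```bash
cat > fitc.py <<'E'
from h import *
import sys
from scipy.optimize import least_squares
def fit(tag,gx=.52,gy=-.21):
    c=load(tag);P=cloud(c).reshape(-1,3)
    for it in range(2):
        d=np.hypot(P[:,0]-gx,P[:,1]-gy)
        k=P[(d<.055)&(P[:,2]>.058)]
        if it==0: gx,gy=cv2.minEnclosingCircle(k[:,:2].astype(np.float32))[0]
    t=P[(d<.14)&(P[:,2]>.022)&(P[:,2]<.048)&(d>.06)]
    print(tag,'platter',cv2.minEnclosingCircle(t[:,:2].astype(np.float32)),np.median(t[:,2]))
    print(' collar mec',cv2.minEnclosingCircle(k[:,:2].astype(np.float32)),len(k))
    for lo in range(0,48,3):
        zz=P[(d>=lo/1e3)&(d<(lo+3)/1e3)][:,2]; print('  r',lo,len(zz),np.nanpercentile(zz,[10,50,90]).round(4))
if __name__=='__main__': fit(sys.argv[1])
E
python3 fitc.py wrist2
```

```text
wrist2 platter ((0.5238789319992065, -0.21056433022022247), 0.1183474212884903) 0.03453453186087779
 collar mec ((0.5199679136276245, -0.21000809967517853), 0.05504624918103218) 47329
  r 0 1100 [0.3281 0.3332 0.3379]
  r 3 1632 [0.3191 0.331  0.3375]
  r 6 2389 [0.3156 0.32   0.3369]
  r 9 2136 [0.3149 0.3202 0.3371]
  r 12 1879 [0.0639 0.3198 0.3374]
  r 15 1891 [0.0635 0.3198 0.3374]
  r 18 1905 [0.0633 0.3197 0.3375]
  r 21 1960 [0.0631 0.3197 0.3376]
  r 24 1873 [0.0632 0.3198 0.3377]
  r 27 2183 [0.0478 0.3192 0.3377]
  r 30 2234 [0.048  0.3192 0.3377]
  r 33 2247 [0.0703 0.3192 0.3379]
  r 36 2218 [0.0715 0.3192 0.338 ]
  r 39 2230 [0.0719 0.3198 0.3383]
  r 42 4937 [0.2529 0.3197 0.3361]
  r 45 4369 [0.2216 0.3139 0.3367]
```

```bash
sed -i 's/reshape(-1,3)$/reshape(-1,3); P=P[P[:,2]<.15]/' fitc.py; python3 fitc.py wrist2
```

```text
wrist2 platter ((0.5238789319992065, -0.21056433022022247), 0.1183474212884903) 0.03453607773066922
 collar mec ((0.5233542919158936, -0.21090129017829895), 0.04273267462849617) 4689
  r 0 25 [0.0628 0.0635 0.0645]
  r 3 78 [0.0627 0.0636 0.0644]
  r 6 127 [0.0629 0.0637 0.0646]
  r 9 184 [0.0628 0.0637 0.0646]
  r 12 226 [0.0621 0.063  0.064 ]
  r 15 280 [0.0623 0.0631 0.064 ]
  r 18 338 [0.0621 0.0631 0.064 ]
  r 21 390 [0.0622 0.0632 0.064 ]
  r 24 462 [0.0472 0.0628 0.0639]
  r 27 216 [0.0461 0.0471 0.0485]
  r 30 787 [0.0468 0.0685 0.0704]
  r 33 786 [0.0474 0.0714 0.0726]
  r 36 676 [0.0711 0.072  0.0729]
  r 39 716 [0.07   0.0718 0.0727]
  r 42 305 [0.0345 0.0356 0.0619]
  r 45 378 [0.0346 0.0355 0.0365]
```

```bash
python3 -m inch '[{"x":-22,"y":0,"z":2,"twist":0},{"x":-43,"y":0,"z":5,"twist":0},{"x":-43,"y":0,"z":5,"twist":0},{"x":-43,"y":0,"z":5,"twist":0},{"x":-43,"y":0,"z":5,"twist":0},{"x":-43,"y":0,"z":5,"twist":0},{"x":-43,"y":0,"z":5,"twist":0},{"x":-43,"y":0,"z":5,"twist":0},{"x":-43,"y":0,"z":5,"twist":0},{"x":-43,"y":0,"z":5,"twist":0},{"x":-21,"y":0,"z":2,"twist":0}]'; python3 -m inch '[{"x":0,"y":0,"z":0,"twist":-0.08},{"x":0,"y":0,"z":0,"twist":-0.11},{"x":0,"y":0,"z":0,"twist":-0.11},{"x":0,"y":0,"z":0,"twist":-0.11},{"x":0,"y":0,"z":0,"twist":-0.11},{"x":0,"y":0,"z":0,"twist":-0.11},{"x":0,"y":0,"z":0,"twist":-0.11},{"x":0,"y":0,"z":0,"twist":-0.11},{"x":0,"y":0,"z":0,"twist":-0.1},{"x":0,"y":0,"z":0,"twist":0},{"x":0,"y":0,"z":0,"twist":0}]'; python3 - <<'E'
from h import *
c=grab('wrist','wrist3');s=c['state'];print(s['t'],s['tool_pos'],s['force'],R.from_rotvec(s['orientation']).as_matrix().round(3))
E
```

```text
t: 2.75
tool_pos: [0.4341, 0.2185, 0.4049]
orientation: [-1.317, 1.022, -1.021]
force: [0.8, -1.1, 0.1]
opening: 0.0928
t: 3.85
tool_pos: [0.4349, 0.2162, 0.4048]
orientation: [-1.551, 0.293, -0.293]
force: [-0.1, -0.0, 0.0]
opening: 0.0928
3.85 [0.43489253 0.21618163 0.40479072] [-1.09959924e-01 -4.90266518e-03  5.33336641e-05] [[ 0.931  0.     0.365]
 [-0.365 -0.     0.931]
 [ 0.    -1.    -0.   ]]
```

View pics/wrist3.png

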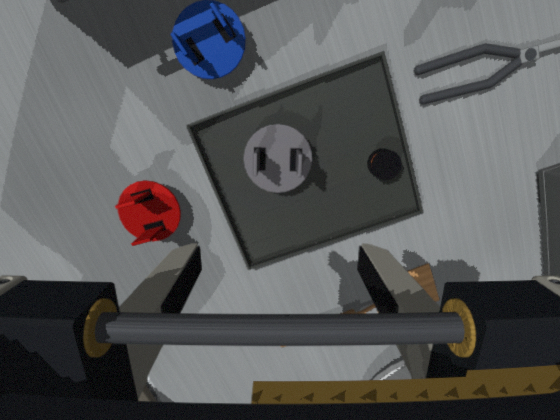

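The wrist view shows the grey cap's flange centred near (278,158), with the fins at (260,160) and (297,159), level with the jaw axis. Red is at (149,211), blue at (210,40) and the spool at (385,164), all clear of the fingers.

```bash
cat > m.py <<'E'
from h import *
def tool(P,s): return (P-np.array(s['tool_pos']))@R.from_rotvec(s['orientation']).as_matrix()
def capfit(tag):
    c=load(tag);s=c['state'];P=cloud(c);C=c['color'].astype(int)
    W=P.reshape(-1,3);C=C.reshape(-1,3)
    d=np.hypot(W[:,0]-.4445,W[:,1]-.2455)
    m=(d<.055)&(W[:,2]>.0165)&(W[:,2]<.034)
    T=tool(W,s)*1e3
    f=T[m];f=f[:,[0,2]].astype(np.float32)
    print('flange',cv2.minEnclosingCircle(f),(f.min(0)+f.max(0))/2,np.ptp(f,axis=0),'z',np.median(W[m][:,2]))
    g=T[(d<.05)&(W[:,2]>.055)&(W[:,2]<.08)]
    for sd in(0,1):
        k=g[(g[:,0]>np.median(T[m][:,0]))==sd]; print('fin',len(k),k.min(0).round(1),k.max(0).round(1),cv2.fitLine(k[:,[0,2]].astype(np.float32),2,0,.01,.01).ravel())
if __name__=='__main__':
    capfit('wrist3')
    c=load('wrist2');h=np.array([.5234,-.2108,.072]);print('hub tool mm',tool(h,c['state'])*1e3)
E
python3 m.py
```

```text
flange ((0.3337830603122711, 31.81015396118164), 40.0194206237793) [ 0.57951546 31.76447   ] [79.50246 79.42408] z 0.02375596558075943
fin 118 [-25.7 336.   20. ] [-20.6 346.5  44.4] [ 2.9957417e-02  9.9955118e-01 -2.2955389e+01  3.2803059e+01]
fin 116 [ 20.9 335.7  19.3] [ 25.9 349.8  43.1] [2.7134262e-02 9.9963182e-01 2.3100164e+01 3.2119259e+01]
hub tool mm [  6.78154751 332.41868445  28.61989755]
```

```bash
python3 -m inch '[{"x":0,"y":0,"z":0,"twist":0.025},{"x":-0.5,"y":15,"z":15.8,"twist":0},{"x":0,"y":30,"z":16,"twist":0},{"x":0,"y":40,"z":0,"twist":0},{"x":0,"y":40,"z":0,"twist":0},{"x":0,"y":25,"z":0,"twist":0},{"x":0,"y":0,"z":0,"twist":0},{"x":0,"y":0,"z":0,"twist":0}]'; python3 - <<'E'
from h import *
c=grab('wrist','wrist4');grab('side','side4');s=c['state'];print(s['t'],s['tool_pos'],s['force'],R.from_rotvec(s['orientation']).as_matrix().round(4))
import m
try: m.capfit('wrist4')
except Exception as e: print(e)
E
```

```text
t: 4.7
tool_pos: [0.4465, 0.2467, 0.2552]
orientation: [-1.549, 0.31, -0.31]
force: [-0.8, -0.4, 0.4]
opening: 0.0933
4.7 [0.44646487 0.24669147 0.25517465] [-0.80504759 -0.4015395   0.37080883] [[ 9.229e-01 -5.000e-04  3.851e-01]
 [-3.851e-01 -2.000e-04  9.229e-01]
 [-4.000e-04 -1.000e+00 -4.000e-04]]
flange ((0.39102813601493835, -0.3438113033771515), 39.905967712402344) [ 0.42175865 -0.31998253] [79.73877 79.16226] z 0.023710560958890903
fin 603 [-49.7 175.2 -11.3] [-20.5 200.1  12.7] [  0.9864335   -0.16416144 -31.300903     3.0997808 ]
fin 478 [ 21.3 175.2 -11.9] [ 48.5 200.1  12.4] [ 0.98964375 -0.14354528 29.009533    1.5801767 ]
```

View pics/wrist4.png

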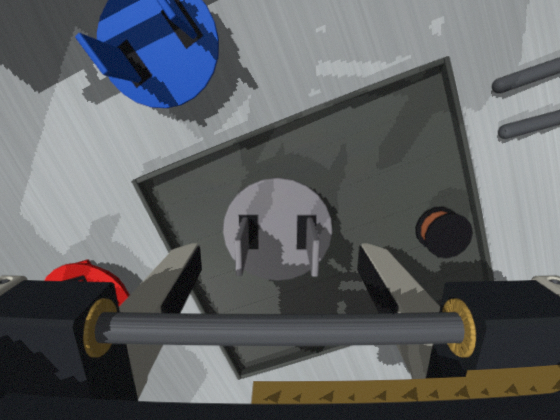

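The cap sits centred between the open fingers, with fins at (243,240) and (312,240). Measured offset is about 0.4 mm. I go down and pinch.

```bash
python3 -m inch '[{"x":0.4,"y":20,"z":-0.3,"twist":0},{"x":0,"y":14,"z":0,"twist":0},{"x":0,"y":6.5,"z":0,"twist":0},{"x":0,"y":0,"z":0,"twist":0},{"x":0,"y":0,"z":0,"twist":0}]'; python3 -m inch '[{"x":0,"y":0,"z":0,"twist":0},{"x":0,"y":0,"z":0,"twist":0},{"x":0,"y":0,"z":0,"twist":0},{"x":0,"y":0,"z":0,"twist":0},{"x":0,"y":0,"z":0,"twist":0},{"x":0,"y":0,"z":0,"twist":0},{"x":0,"y":0,"z":0,"twist":0},{"x":0,"y":0,"z":0,"twist":0},{"x":0,"y":0,"z":0,"twist":0},{"x":0,"y":0,"z":0,"twist":0}]' -1 30;
```

```text
t: 5.3
tool_pos: [0.4469, 0.2464, 0.2148]
orientation: [-1.548, 0.309, -0.309]
force: [0.4, -0.8, 0.1]
opening: 0.0927
t: 6.3
tool_pos: [0.4468, 0.2463, 0.2146]
orientation: [-1.548, 0.309, -0.309]
force: [-2.4, -1.1, 5.1]
opening: 0.0364
```

```bash
python3 -m inch '[{"x":0,"y":-5,"z":0,"twist":0},{"x":0,"y":-15,"z":0,"twist":0},{"x":0,"y":-30,"z":0,"twist":0},{"x":0,"y":-40,"z":0,"twist":0},{"x":0,"y":-40,"z":0,"twist":0},{"x":0,"y":-30,"z":0,"twist":0},{"x":0,"y":-10,"z":0,"twist":0},{"x":0,"y":0,"z":0,"twist":0},{"x":0,"y":0,"z":0,"twist":0},{"x":0,"y":0,"z":0,"twist":0}]'; python3 - <<'E'
from h import *
c=grab('wrist','wrist5');b=grab('side','side5');s=c['state'];print(s['t'],s['tool_pos'],s['force'],s['wrist_torque'],s['opening'],R.from_rotvec(s['orientation']).as_matrix().round(4))
cr=cv2.resize(b['color'][130:330,230:400],None,fx=2.1,fy=2.1)
i=np.hstack([c['color'],np.zeros((420,0,3),np.uint8)]);cv2.imwrite('pics/side5c.png',cr[:,:,::-1])
E
```

```text
t: 7.3
tool_pos: [0.4461, 0.246, 0.3818]
orientation: [-1.551, 0.312, -0.307]
force: [-0.2, 0.7, -1.4]
opening: 0.0367
7.3 [0.44605693 0.24599248 0.38177929] [-0.22984968  0.66281972 -1.44716896] [-0.06305438 -0.04097412  0.04110316] 0.036715598908984334 [[ 0.9234 -0.0036  0.3839]
 [-0.3839 -0.0015  0.9234]
 [-0.0027 -1.     -0.0028]]
```

View pics/wrist5.png

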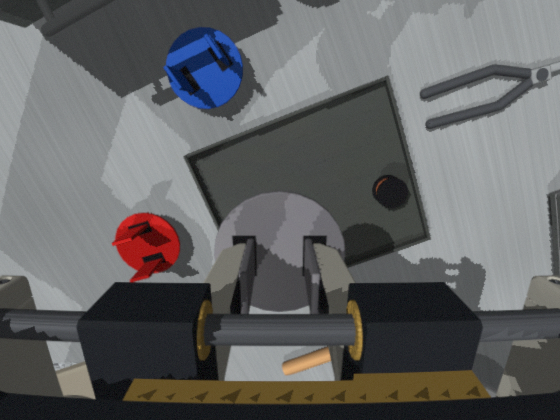

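View pics/side5c.png

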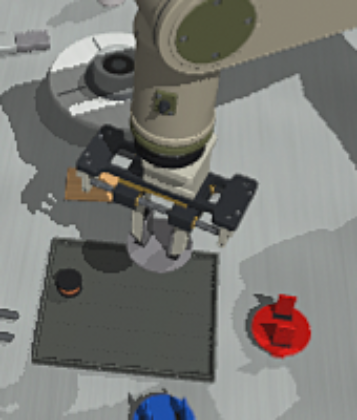

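The cap is in the hand: flange around (280,250), tray empty but for the spool, and blue and red undisturbed. Next I measure how it sits in the hand.

```bash
cat >> m.py <<'E'
def held(tag):
    c=load(tag);s=c['state'];W=cloud(c).reshape(-1,3);T=tool(W,s)*1e3
    r=np.hypot(T[:,0],T[:,2]); k=T[(r<46)&(T[:,1]>180)&(T[:,1]<200)]
    A=np.c_[k[:,0],k[:,2],np.ones(len(k))]
    for _ in range(3):
        p,*_r=np.linalg.lstsq(A,k[:,1],rcond=None); res=k[:,1]-A@p; ok=abs(res)<1.5; k=k[ok];A=A[ok]
    print('plane: slope x,z deg',np.degrees(p[:2]).round(2),'y at axis',p[2],len(k),'std',res.std())
    f=k[:,[0,2]].astype(np.float32);print('mec',cv2.minEnclosingCircle(f),f.min(0),f.max(0))
    # edge circle fit: outermost per angular bin around
    from scipy.optimize import least_squares
    a=np.arctan2(f[:,1],f[:,0]);rr=np.hypot(f[:,0],f[:,1]);e=[]
    for b in np.arange(-np.pi,np.pi,np.radians(4)):
        m=(a>=b)&(a<b+np.radians(4))
        if m.any(): e.append(f[m][rr[m].argmax()])
    e=np.array(e); e=e[np.hypot(*e.T)>36]
    q=least_squares(lambda c:np.hypot(e[:,0]-c[0],e[:,1]-c[1])-40,[0,0],loss='soft_l1',f_scale=.4).x
    print('edge fit R=40',q,len(e))
    return q
E
python3 -c "
from m import *
held('wrist5')"
```

```text
plane: slope x,z deg [-0.06 -0.01] y at axis 191.00671225535734 8484 std 0.5649271767684519
mec ((1.8220337629318237, -0.0028803979512304068), 39.977474212646484) [-38.02325  -39.591274] [41.139187 39.767677]
edge fit R=40 [ 1.6683812  -0.06695144] 64
```

```bash
python3 -m inch '[{"x":0,"y":0,"z":0,"twist":0.06},{"x":0,"y":0,"z":0,"twist":0.11},{"x":0,"y":0,"z":0,"twist":0.11},{"x":0,"y":0,"z":0,"twist":0.11},{"x":0,"y":0,"z":0,"twist":0.11},{"x":0,"y":0,"z":0,"twist":0.11},{"x":0,"y":0,"z":0,"twist":0.11},{"x":0,"y":0,"z":0,"twist":0.11},{"x":0,"y":0,"z":0,"twist":0.07},{"x":0,"y":0,"z":0,"twist":0.03}]'; python3 -m inch '[{"x":20,"y":0,"z":-4,"twist":0},{"x":42,"y":0,"z":-9,"twist":0},{"x":42,"y":0,"z":-9,"twist":0},{"x":42,"y":0,"z":-9,"twist":0},{"x":42,"y":0,"z":-9,"twist":0},{"x":42,"y":0,"z":-9,"twist":0},{"x":42,"y":0,"z":-9,"twist":0},{"x":42,"y":0,"z":-9,"twist":0},{"x":42,"y":0,"z":-9,"twist":0},{"x":42,"y":0,"z":-9,"twist":0},{"x":42,"y":0,"z":-9,"twist":0},{"x":20,"y":0,"z":-4,"twist":0}]';python3 -m inch '[{"x":0,"y":0,"z":0,"twist":0},{"x":0,"y":0,"z":0,"twist":0},{"x":0,"y":0,"z":0,"twist":0}]'; python3 - <<'E'
from h import *
import m
c=grab('wrist','wrist6');s=c['state'];print(s['t'],s['tool_pos'],s['force'],s['opening'],R.from_rotvec(s['orientation']).as_matrix().round(4))
m.held('wrist6')
P=cloud(c).reshape(-1,3);T=m.tool(P,s)*1e3
d=np.hypot(P[:,0]-.5234,P[:,1]+.2108)
k=P[(d<.055)&(P[:,2]>.058)&(P[:,2]<.09)];print(cv2.minEnclosingCircle(k[:,:2].astype(np.float32)),len(k))
x=T[(d<.055)&(P[:,2]>.058)&(P[:,2]<.09)][:,[0,2]].astype(np.float32);print('hub in tool',cv2.minEnclosingCircle(x))
t=T[(d<.14)&(P[:,2]>.028)&(P[:,2]<.042)&(d>.06)][:,[0,2]].astype(np.float32);print('platter in tool',cv2.minEnclosingCircle(t))
E
```

```text
t: 8.4
tool_pos: [0.4464, 0.2462, 0.383]
orientation: [-1.317, 1.029, -1.027]
force: [0.5, -0.2, -1.3]
opening: 0.0368
t: 9.6
tool_pos: [0.4633, -0.2268, 0.383]
orientation: [-1.316, 1.029, -1.026]
force: [0.4, 0.8, -1.4]
opening: 0.0364
t: 9.9
tool_pos: [0.464, -0.2228, 0.3836]
orientation: [-1.316, 1.026, -1.024]
force: [1.3, 0.2, -1.5]
opening: 0.0368
9.9 [ 0.46396252 -0.22276189  0.38360083] [ 1.33627375  0.1570282  -1.54207548] 0.03684666344936503 [[ 2.451e-01 -9.000e-04  9.695e-01]
 [-9.695e-01  1.000e-03  2.451e-01]
 [-1.200e-03 -1.000e+00 -6.000e-04]]
plane: slope x,z deg [-0.11 -0.08] y at axis 191.11648775120543 8489 std 0.5598459334772334
mec ((0.34485119581222534, 0.9512808322906494), 40.0105094909668) [-39.49412  -38.901558] [39.67217  40.891563]
edge fit R=40 [0.20212572 0.90112666] 62
((0.5235143303871155, -0.21065521240234375), 0.04277205094695091) 5740
hub in tool ((3.1743640899658203, 60.85280990600586), 42.74042892456055)
platter in tool ((3.1951050758361816, 60.648170471191406), 118.30858612060547)
```

View pics/wrist6.png

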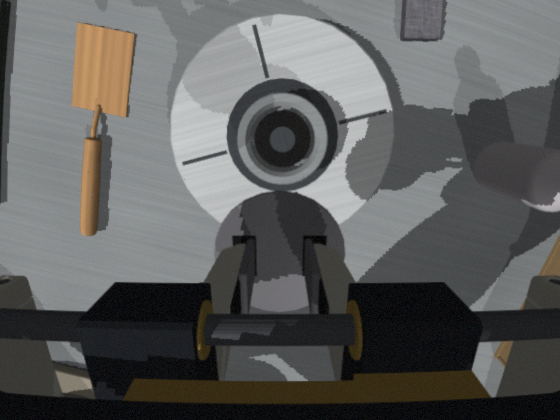

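```bash
python3 - <<'E'
from m import *
for t in ['wrist2','wrist3','wrist5','wrist6']:
    c=load(t);T=np.array(c['tool_from_camera']);print(t,T[:3,3].round(5),R.from_matrix(T[:3,:3]).as_rotvec().round(5),c['fx'],c['cx'],c['cy'])
a=load('wrist5')['color'];b=load('wrist6')['color']
print(cv2.phaseCorrelate(cv2.cvtColor(a,7)[300:].astype(np.float32),cv2.cvtColor(b,7)[300:].astype(np.float32)))
for t in('wrist5','wrist6'): 
    c=load(t);T=np.array(c['tool_from_camera']);c['tool_from_camera']=load('wrist2')['tool_from_camera'];pickle.dump(c,open('pics/x.pkl','wb'));print(t);held('x')
E
```

```text
wrist2 [-5.000e-05  2.055e-02  8.296e-02] [-1.86515e+00  2.60000e-03 -1.90000e-04] 309.6772257595621 279.1201888468831 208.01988339561368
wrist3 [0.00163 0.02055 0.08215] [-1.86653e+00  1.58000e-03  5.60000e-04] 309.6772257595621 279.1201888468831 208.01988339561368
wrist5 [0.00161 0.02054 0.08219] [-1.86651e+00  1.61000e-03  5.50000e-04] 309.6772257595621 279.1201888468831 208.01988339561368
wrist6 [-6.000e-05  2.055e-02  8.296e-02] [-1.86514e+00  2.60000e-03 -1.90000e-04] 309.6772257595621 279.1201888468831 208.01988339561368
((0.009385797272045693, 0.0553203728388425), 0.4116744641904478)
wrist5
plane: slope x,z deg [-0.12 -0.09] y at axis 191.1231028420076 8476 std 0.5636817680849009
mec ((0.34878477454185486, 1.002366065979004), 39.977359771728516) [-39.49502 -38.58587] [39.667145 40.772106]
edge fit R=40 [0.21214623 0.91694082] 62
wrist6
plane: slope x,z deg [-0.11 -0.08] y at axis 191.11514869777895 8489 std 0.5598459225560698
mec ((0.35502949357032776, 0.9496887922286987), 40.01051330566406) [-39.48395  -38.903156] [39.68234  40.889984]
edge fit R=40 [0.21433312 0.90003303] 62
```

```bash
python3 -m inch '[{"x":1,"y":0,"z":15,"twist":0},{"x":1.9,"y":0,"z":30,"twist":0},{"x":0,"y":15,"z":14.8,"twist":0},{"x":0,"y":25,"z":0,"twist":0},{"x":0,"y":25,"z":0,"twist":0},{"x":0,"y":15,"z":0,"twist":0},{"x":0,"y":5,"z":0,"twist":0},{"x":0,"y":0,"z":0,"twist":0},{"x":0,"y":0,"z":0,"twist":0},{"x":0,"y":0,"z":0,"twist":0}]'; python3 - <<'E'
from h import *
import m
c=grab('wrist','wrist7');b=grab('side','side7');s=c['state'];print(s['t'],s['tool_pos'],s['force'],s['opening'],R.from_rotvec(s['orientation']).as_matrix().round(4))
q=m.held('wrist7')
P=cloud(c).reshape(-1,3);T=m.tool(P,s)*1e3
t=T[(T[:,1]>230)&(T[:,1]<246)]
t=t[np.hypot(t[:,0]-q[0],t[:,2]-q[1])<135]
a=np.arctan2(t[:,2],t[:,0]);r=np.hypot(t[:,0],t[:,2]);print('platter tool y',np.median(t[:,1]))
e=[]
for x in np.arange(-np.pi,np.pi,np.radians(3)):
    k=(a>=x)&(a<x+np.radians(3))
    if k.any(): e.append(t[k][r[k].argmax()][[0,2]])
e=np.array(e);e=e[np.hypot(*e.T)>110];print(len(e))
from scipy.optimize import least_squares
f=least_squares(lambda p:np.hypot(e[:,0]-p[0],e[:,1]-p[1])-118,[0,0],loss='soft_l1',f_scale=.5);print('platter c',f.x,abs(f.fun).mean())
cr=cv2.resize(b['color'][90:210,210:370],None,fx=4,fy=4,interpolation=cv2.INTER_CUBIC);cv2.imwrite('pics/side7c.png',cr[:,:,::-1])
E
```

```text
t: 10.95
tool_pos: [0.5232, -0.2122, 0.3009]
orientation: [-1.315, 1.023, -1.028]
force: [-0.1, -0.1, -1.4]
opening: 0.0365
10.95 [ 0.52317532 -0.21220454  0.30090866] [-0.1468174  -0.06708696 -1.35115387] 0.0365497508782437 [[ 0.2443  0.0023  0.9697]
 [-0.9697 -0.0012  0.2443]
 [ 0.0017 -1.      0.002 ]]
plane: slope x,z deg [-0.13 -0.06] y at axis 191.1377164028658 8447 std 0.5588353850254848
mec ((0.2486851066350937, 1.0311683416366577), 39.978721618652344) [-39.418808 -38.7061  ] [39.712894 41.007057]
edge fit R=40 [0.19668156 0.9024175 ] 62
platter tool y 235.91646875598408
0
platter c [0. 0.] nan<stdin>:15: RuntimeWarning: Mean of empty slice.
  ret = ret.dtype.type(ret / rcount)
```

View pics/wrist7.png

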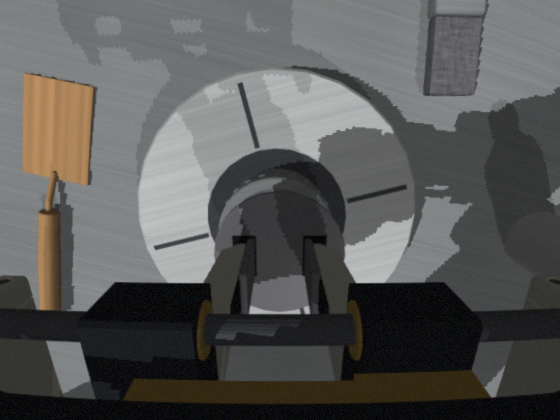

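View pics/side7c.png

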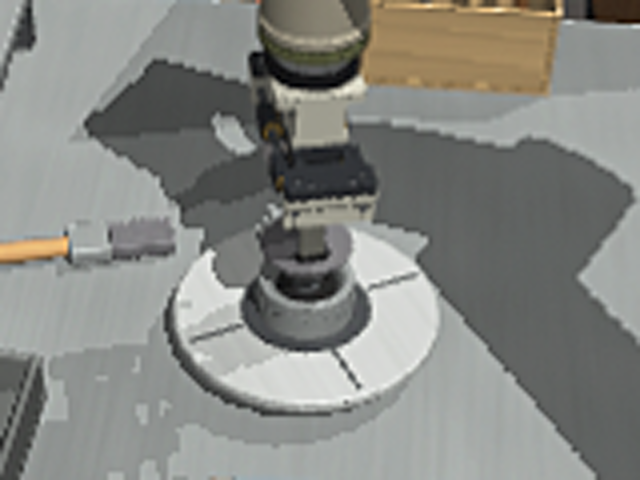

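The cap hangs just above the collar mouth: wrist view at (280,240), and side crop with the flange at (310,250) over the collar at (310,305). I measure the alignment once more from the platter edge.

```bash
python3 - <<'E'
from m import *
from scipy.optimize import least_squares
def circ(t,c0,Rr,tol):
    a=np.arctan2(t[:,2]-c0[1],t[:,0]-c0[0]);r=np.hypot(t[:,0]-c0[0],t[:,2]-c0[1]);e=[]
    for x in np.arange(-np.pi,np.pi,np.radians(3)):
        k=(a>=x)&(a<x+np.radians(3))
        if k.any(): e.append(t[k][r[k].argmax()][[0,2]])
    e=np.array(e);e=e[abs(np.hypot(*(e-c0).T)-Rr)<tol]
    f=least_squares(lambda p:np.hypot(e[:,0]-p[0],e[:,1]-p[1])-Rr,c0,loss='soft_l1',f_scale=.5);return f.x,len(e),abs(f.fun).mean()
for tag,hh in(('wrist6',(3.2,60.7)),('wrist7',(0,1))):
    c=load(tag);s=c['state'];T=tool(cloud(c).reshape(-1,3),s)*1e3
    h=np.array(hh);yp=(s['tool_pos'][2]-.035)*1e3
    d=np.hypot(T[:,0]-h[0],T[:,2]-h[1])
    print(tag,'platter',circ(T[(abs(T[:,1]-yp)<5)&(d<128)],h,118,5))
    yr=(s['tool_pos'][2]-.072)*1e3
    print(' rim',circ(T[(abs(T[:,1]-yr)<3.5)&(d<50)],h,42,3))
E
```

```text
wrist6 platter (array([ 3.31537073, 60.27695078]), 98, np.float64(0.6159618748492762))
 rim (array([ 3.27877832, 60.37815713]), 120, np.float64(0.4232571764881024))
wrist7 platter (array([-2.26597171, -0.58986077]), 84, np.float64(0.5091496397144668))
 rim (array([-1.81721522, -0.42341511]), 51, np.float64(0.10562509584004463))
```

```bash
cat > al.py <<'E'
from m import *
from scipy.optimize import least_squares
import sys
def circ(t,c0,Rr,tol):
    a=np.arctan2(t[:,2]-c0[1],t[:,0]-c0[0]);r=np.hypot(t[:,0]-c0[0],t[:,2]-c0[1]);e=[]
    for x in np.arange(-np.pi,np.pi,np.radians(3)):
        k=(a>=x)&(a<x+np.radians(3))
        if k.any(): e.append(t[k][r[k].argmax()][[0,2]])
    e=np.array(e);e=e[abs(np.hypot(*(e-c0).T)-Rr)<tol]
    f=least_squares(lambda p:np.hypot(e[:,0]-p[0],e[:,1]-p[1])-Rr,c0,loss='soft_l1',f_scale=.5);return f.x.round(2),len(e),abs(f.fun).mean().round(2)
tag=sys.argv[1]
c=grab('wrist',tag);s=c['state'];print(s['t'],s['tool_pos'],s['force'],s['opening'],R.from_rotvec(s['orientation']).as_matrix()[:,1].round(4))
T=tool(cloud(c).reshape(-1,3),s)*1e3
h=np.array([0,1.]);yp=(s['tool_pos'][2]-.035)*1e3
d=np.hypot(T[:,0]-h[0],T[:,2]-h[1])
q=held(tag)
print(tag,'platter',circ(T[(abs(T[:,1]-yp)<5)&(d<128)],h,118,5))
yr=(s['tool_pos'][2]-.072)*1e3
print(' rim',circ(T[(abs(T[:,1]-yr)<3.5)&(d<50)],h,42,3))
E
python3 -m inch '[{"x":-2.3,"y":0,"z":-1.3,"twist":0},{"x":0,"y":0,"z":0,"twist":0},{"x":0,"y":0,"z":0,"twist":0},{"x":0,"y":0,"z":0,"twist":0},{"x":0,"y":0,"z":0,"twist":0}]'; python3 al.py wrist8
```

```text
t: 11.55
tool_pos: [0.5208, -0.21, 0.2992]
orientation: [-1.316, 1.025, -1.025]
force: [0.4, 0.1, -1.0]
opening: 0.0364
11.55 [ 0.52084804 -0.2100449   0.29921297] [ 0.43446929  0.13163551 -1.02418911] 0.03639895184591351 [-0.  0. -1.]
plane: slope x,z deg [-0.14 -0.05] y at axis 191.12396633872547 8505 std 0.569341111870167
mec ((0.25689423084259033, 1.133894443511963), 40.01935958862305) [-39.41777 -38.81471] [39.74194 40.85138]
edge fit R=40 [0.23720908 0.91980737] 62
wrist8 platter (array([0.88, 1.78]), 83, np.float64(0.51))
 rim (array([1.18, 1.75]), 54, np.float64(0.17))
```

```bash
python3 -m inch '[{"x":0.6,"y":3,"z":0.7,"twist":0},{"x":0,"y":3,"z":0,"twist":0},{"x":0,"y":0,"z":0,"twist":0},{"x":0,"y":0,"z":0,"twist":0},{"x":0,"y":0,"z":0,"twist":0},{"x":0,"y":0,"z":0,"twist":0}]'; python3 al.py wrist9
```

```text
t: 12.2
tool_pos: [0.5217, -0.2105, 0.2934]
orientation: [-1.316, 1.025, -1.026]
force: [-0.5, -0.6, -1.4]
opening: 0.0368
12.2 [ 0.52172167 -0.21048709  0.29335178] [-0.54477668 -0.55033513 -1.38102854] 0.03683328265130341 [ 2.e-04 -1.e-04 -1.e+00]
plane: slope x,z deg [-0.13 -0.09] y at axis 191.1405704991203 8487 std 0.5638107438657751
mec ((0.15912577509880066, 1.002274513244629), 40.006202697753906) [-39.350254 -39.003654] [39.683876 40.803253]
edge fit R=40 [0.18558774 0.86947483] 62
wrist9 platter (array([0.46, 0.94]), 82, np.float64(0.39))
 rim (array([0.49, 1.03]), 53, np.float64(0.14))
```

Aligned to about 0.3 mm. I lower it into the mouth.

```bash
python3 -m inch '[{"x":0.3,"y":3,"z":0,"twist":0},{"x":0,"y":4,"z":0,"twist":0},{"x":0,"y":3,"z":0,"twist":0},{"x":0,"y":2,"z":0,"twist":0},{"x":0,"y":2,"z":0,"twist":0},{"x":0,"y":0,"z":0,"twist":0},{"x":0,"y":0,"z":0,"twist":0}]';python3 -m inch '[{"x":0,"y":2,"z":0,"twist":0},{"x":0,"y":1,"z":0,"twist":0},{"x":0,"y":0,"z":0,"twist":0},{"x":0,"y":0,"z":0,"twist":0}]'
```

```text
t: 12.95
tool_pos: [0.5218, -0.2107, 0.2792]
orientation: [-1.316, 1.026, -1.025]
force: [0.4, 0.4, -0.8]
opening: 0.037
t: 13.35
tool_pos: [0.5217, -0.2107, 0.2762]
orientation: [-1.316, 1.026, -1.025]
force: [0.2, 0.4, -2.2]
opening: 0.0366
```

```bash
python3 -m inch '[{"x":0,"y":1,"z":0,"twist":0},{"x":0,"y":1,"z":0,"twist":0},{"x":0,"y":0,"z":0,"twist":0},{"x":0,"y":0,"z":0,"twist":0}]';python3 -m inch '[{"x":0,"y":1,"z":0,"twist":0},{"x":0,"y":1,"z":0,"twist":0},{"x":0,"y":0,"z":0,"twist":0},{"x":0,"y":0,"z":0,"twist":0}]';python3 -m inch '[{"x":0,"y":1,"z":0,"twist":0},{"x":0,"y":0,"z":0,"twist":0},{"x":0,"y":0,"z":0,"twist":0}]'
```

```text
t: 13.75
tool_pos: [0.5217, -0.2107, 0.2742]
orientation: [-1.316, 1.026, -1.025]
force: [0.5, -0.6, -1.6]
opening: 0.0367
t: 14.15
tool_pos: [0.5218, -0.2107, 0.2724]
orientation: [-1.316, 1.025, -1.026]
force: [-1.4, 1.1, 1.9]
opening: 0.037
t: 14.45
tool_pos: [0.5218, -0.2107, 0.2714]
orientation: [-1.316, 1.025, -1.026]
force: [-1.6, 1.0, 3.3]
opening: 0.0365
```

```bash
python3 -m inch '[{"x":0,"y":1,"z":0,"twist":0},{"x":0,"y":1,"z":0,"twist":0},{"x":0,"y":0,"z":0,"twist":0},{"x":0,"y":0,"z":0,"twist":0}]';python3 -m inch '[{"x":0,"y":1,"z":0,"twist":0},{"x":0,"y":0,"z":0,"twist":0},{"x":0,"y":0,"z":0,"twist":0}]'
```

```text
t: 14.85
tool_pos: [0.5218, -0.2108, 0.2694]
orientation: [-1.316, 1.025, -1.026]
force: [-1.7, 1.3, 5.6]
opening: 0.0369
t: 15.15
tool_pos: [0.5218, -0.2108, 0.2685]
orientation: [-1.316, 1.025, -1.026]
force: [-2.2, 1.2, 5.5]
opening: 0.0366
```

```bash
python3 -c "
from h import *
c=grab('side','side10');cr=cv2.resize(c['color'][130:200,240:340],None,fx=7,fy=7,interpolation=cv2.INTER_CUBIC);cv2.imwrite('pics/side10c.png',cr[:,:,::-1]);print(c['state']['wrist_torque'])"; python3 al.py wrist10
```

```text
[0.28780756 0.47022417 0.02835885]
15.2 [ 0.52182938 -0.21074757  0.26851649] [-3.18376611  1.69705801  5.86167789] 0.03667275666871765 [ 3.e-04 -1.e-04 -1.e+00]
plane: slope x,z deg [-0.15  0.31] y at axis 191.1059884006652 7914 std 0.5314239984986876
mec ((0.23421284556388855, 1.0857423543930054), 40.03427505493164) [-39.616035 -38.38498 ] [39.53003  40.776176]
edge fit R=40 [0.18839228 0.91723497] 62
wrist10 platter (array([-0.09,  1.09]), 92, np.float64(0.82))
 rim (array([0.01, 1.06]), 67, np.float64(0.23))
```

View pics/side10c.png

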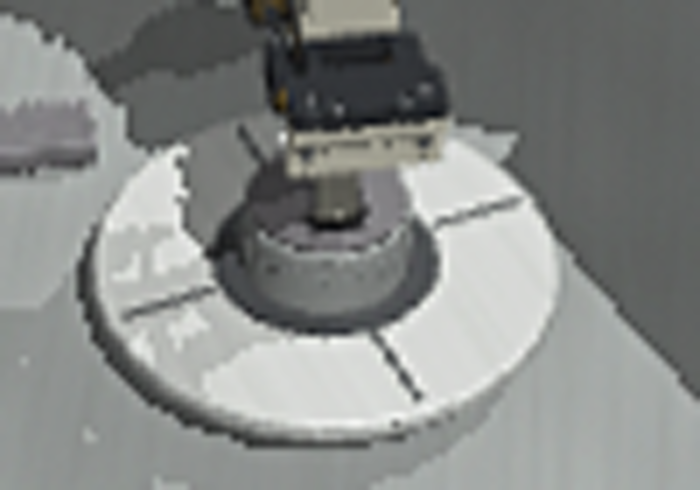

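```bash
python3 -m inch '[{"x":0,"y":0.5,"z":-0.5,"twist":0},{"x":0,"y":0,"z":0,"twist":0},{"x":0,"y":0,"z":0,"twist":0}]';python3 -m inch '[{"x":0,"y":0.5,"z":0,"twist":0},{"x":0,"y":0,"z":0,"twist":0},{"x":0,"y":0,"z":0,"twist":0}]';python3 -m inch '[{"x":0,"y":0.5,"z":0,"twist":0},{"x":0,"y":0,"z":0,"twist":0},{"x":0,"y":0,"z":0,"twist":0}]'; python3 al.py wrist11
```

```text
t: 15.55
tool_pos: [0.5216, -0.2108, 0.2682]
orientation: [-1.315, 1.025, -1.026]
force: [-0.7, 1.8, 6.7]
opening: 0.0368
t: 15.85
tool_pos: [0.5216, -0.2108, 0.2678]
orientation: [-1.315, 1.025, -1.026]
force: [-1.8, 1.1, 5.8]
opening: 0.0367
t: 16.15
tool_pos: [0.5216, -0.2108, 0.2674]
orientation: [-1.315, 1.024, -1.026]
force: [-0.7, 2.5, 7.2]
opening: 0.0366
16.15 [ 0.52163053 -0.21080175  0.26741615] [-0.74643525  2.45715331  7.20598527] 0.03660500510003087 [ 1.2e-03 -1.0e-04 -1.0e+00]
plane: slope x,z deg [-0.06  0.19] y at axis 191.09254012397724 8106 std 0.5368964189012783
mec ((0.18623417615890503, 1.1560428142547607), 39.95278549194336) [-39.327225 -38.487392] [39.713028 41.059364]
edge fit R=40 [0.17572742 0.9418325 ] 62
wrist11 platter (array([-0.15,  1.1 ]), 92, np.float64(0.81))
 rim (array([-0.03,  1.12]), 68, np.float64(0.29))
```

```bash
python3 -m inch '[{"x":0,"y":0.5,"z":0,"twist":0},{"x":0,"y":0,"z":0,"twist":0},{"x":0,"y":0,"z":0,"twist":0}]';python3 -m inch '[{"x":0,"y":0.4,"z":0,"twist":0},{"x":0,"y":0,"z":0,"twist":0},{"x":0,"y":0,"z":0,"twist":0}]'
```

```text
t: 16.5
tool_pos: [0.5216, -0.2108, 0.267]
orientation: [-1.315, 1.024, -1.026]
force: [-2.3, 1.7, 7.9]
opening: 0.0365
t: 16.8
tool_pos: [0.5216, -0.2108, 0.267]
orientation: [-1.315, 1.024, -1.026]
force: [-2.7, 3.3, 10.7]
opening: 0.037
```

```bash
python3 -m inch '[{"x":0,"y":0.3,"z":0,"twist":0},{"x":0,"y":0,"z":0,"twist":0},{"x":0,"y":0,"z":0,"twist":0}]'; python3 al.py wrist12
```

```text
t: 17.1
tool_pos: [0.5217, -0.2108, 0.2669]
orientation: [-1.315, 1.024, -1.026]
force: [-4.4, 3.5, 12.3]
opening: 0.0367
17.1 [ 0.52166182 -0.21078193  0.26691491] [-4.35854801  3.52483843 12.30079587] 0.036669618546377895 [ 1.3e-03 -1.0e-04 -1.0e+00]
plane: slope x,z deg [-0.09  0.2 ] y at axis 191.0017029583111 8207 std 0.5322161788533741
mec ((0.32497841119766235, 0.989254891872406), 39.95940017700195) [-39.431614 -38.45569 ] [39.591637 40.833073]
edge fit R=40 [0.16646867 0.83925133] 62
wrist12 platter (array([-0.04,  0.97]), 92, np.float64(0.81))
 rim (array([-0.06,  1.21]), 76, np.float64(0.49))
```

It is seated: stiff contact at about 13.6 N net, and the flange top at 76 mm equals the rim at 72 mm plus 4 mm. I let the tabs spring out in stages.

```bash
python3 -m inch '[{"x":0,"y":0,"z":0,"twist":0},{"x":0,"y":0,"z":0,"twist":0},{"x":0,"y":0,"z":0,"twist":0},{"x":0,"y":0,"z":0,"twist":0},{"x":0,"y":0,"z":0,"twist":0}]' 0 ; python3 -m inch '[{"x":0,"y":0,"z":0,"twist":0},{"x":0,"y":0,"z":0,"twist":0},{"x":0,"y":0,"z":0,"twist":0},{"x":0,"y":0,"z":0,"twist":0},{"x":0,"y":0,"z":0,"twist":0}]' 0.5; python3 al.py wrist13
```

```text
t: 17.65
tool_pos: [0.5217, -0.2112, 0.2667]
orientation: [-1.316, 1.024, -1.027]
force: [-1.9, 0.6, 8.8]
opening: 0.0466
t: 18.15
tool_pos: [0.5214, -0.2109, 0.2657]
orientation: [-1.316, 1.025, -1.026]
force: [0.0, -0.3, 4.5]
opening: 0.0697
18.15 [ 0.52142352 -0.21094224  0.26574197] [ 0.03622282 -0.2538159   4.54958463] 0.0696994559624668 [ 6.e-04 -3.e-04 -1.e+00]
plane: slope x,z deg [-0.19  0.56] y at axis 186.92657897836034 8547 std 0.5046757723143639
mec ((0.10480446368455887, 2.0881595611572266), 40.14601135253906) [-38.97574  -36.648136] [39.23359 41.33956]
edge fit R=40 [0.35147881 1.69065246] 72
wrist13 platter (array([-0.17,  1.64]), 97, np.float64(0.83))
 rim (array([-0.09,  1.43]), 54, np.float64(0.15))
```

View pics/wrist13.png

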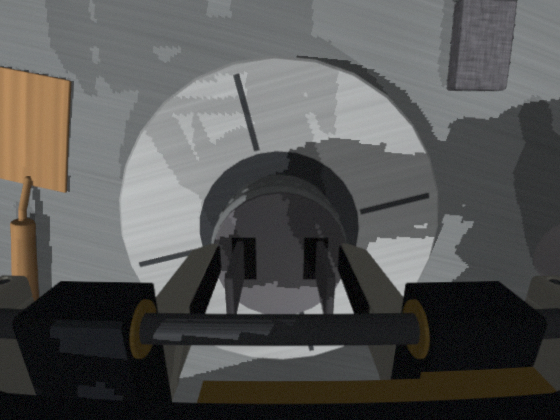

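The fins are free and the flange rose about 3 mm, which fits the locked play. The fingertips are resting on it, so I lift straight up and check.

```bash
python3 -m inch '[{"x":0,"y":-4,"z":0,"twist":0},{"x":0,"y":-10,"z":0,"twist":0},{"x":0,"y":-25,"z":0,"twist":0},{"x":0,"y":-40,"z":0,"twist":0},{"x":0,"y":-40,"z":0,"twist":0},{"x":0,"y":-10,"z":-20,"twist":0},{"x":0,"y":0,"z":-20,"twist":0},{"x":0,"y":0,"z":0,"twist":0},{"x":0,"y":0,"z":0,"twist":0},{"x":0,"y":0,"z":0,"twist":0}]' 0.8; python3 - <<'E'
from m import *
c=grab('wrist','wrist14');b=grab('side','side14');s=c['state'];print(s['t'],s['tool_pos'],s['force'])
W=cloud(c).reshape(-1,3);d=np.hypot(W[:,0]-.5234,W[:,1]+.2108)
k=W[(d<.045)&(W[:,2]>.07)&(W[:,2]<.09)];A=np.c_[k[:,:2]-[.5234,-.2108],np.ones(len(k))]
for _ in range(3):
    p,*_r=np.linalg.lstsq(A,k[:,2],rcond=None);o=abs(k[:,2]-A@p)<.0012;k=k[o];A=A[o]
print('flange top z',p[2],'slope deg',np.degrees(p[:2]),len(k),'platter',np.median(W[(d>.06)&(d<.11)&(W[:,2]<.05),2]),'table',np.median(W[(d>.13)&(d<.18)&(W[:,2]<.02),2]), 'c',cv2.minEnclosingCircle(k[:,:2].astype(np.float32)))
cr=cv2.resize(b['color'][130:200,240:340],None,fx=7,fy=7,interpolation=cv2.INTER_CUBIC);cv2.imwrite('pics/side14c.png',cr[:,:,::-1])
E
```

```text
t: 19.2
tool_pos: [0.4827, -0.2204, 0.3943]
orientation: [-1.316, 1.026, -1.025]
force: [0.3, 0.4, -0.7]
opening: 0.0839
19.2 [ 0.48274448 -0.22042346  0.39426696] [ 0.30846842  0.35543923 -0.68220268]
flange top z 0.07897349154293591 slope deg [-0.46089905 -0.4657842 ] 3838 platter 0.03456114330785237 table -0.0005112132535519953 c ((0.5230257511138916, -0.21158704161643982), 0.04003842547535896)
```

View pics/wrist14.png

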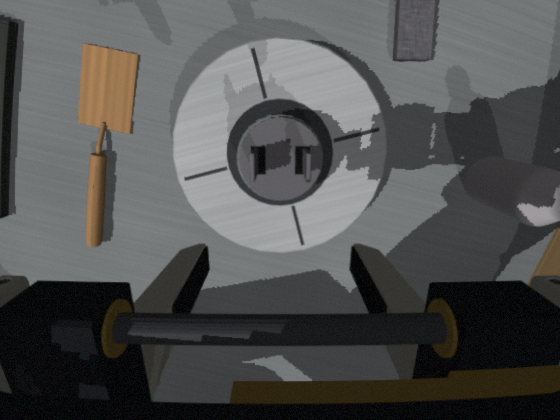

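View pics/side14c.png

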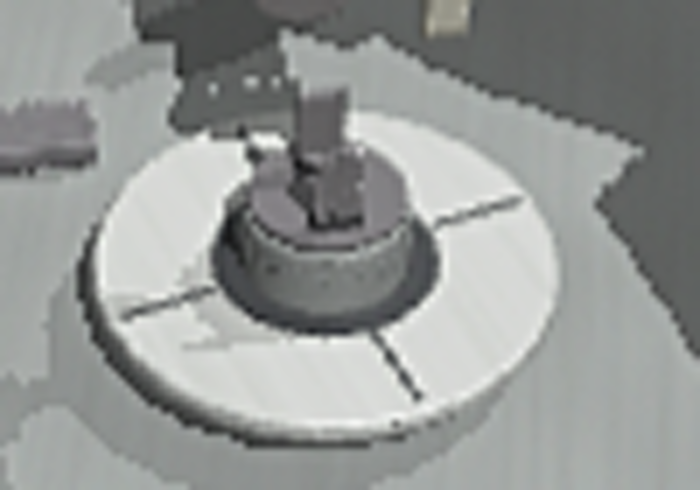

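The cap sits level in the collar. Its flange top is at 79.0 mm, so the foot is 13 mm below the 72 mm rim and the seal is held about 4 mm down. An unlocked cap would stand at about 83 mm. I hand in.

```bash
python3 -c "
from plant import robot
print(robot.close_job())"
```

```text
the job is handed in; nothing more can be done
None
```

The grey dust cap is locked in the turntable's collar and holds by itself, and the job was handed in at about 19 s of the 51 s allowed.

- **Pinch and carry:** I pinched the tabs at 30 N and lifted the cap out of the tray. I then lined it up over the collar to about 0.3 mm using the wrist camera.
- **Pressing in:** I lowered it in small steps until contact went stiff with the flange on the rim. The measured rim height was about 72 mm, and the net push was about 14 N, against the 25 N limit. There were side forces of 4–6 N at the end, and shifting the tool back 0.5 mm partway eased them only briefly.
- **Letting go:** I released the tabs in stages and lifted away. As the fingers opened, their tips rested on the flange with about 5 N until I lifted off.
- **Last checks:** With the hand clear, the flange top read 79.0 mm, so the foot is 13 mm below the rim and the seal is held about 4 mm down. That matches a locked cap; an unlocked one would stand at about 83 mm. The cap tilts about 0.6 degrees and is centred to within about 1 mm.
- **Other things on the trolley:** Nothing else was moved in any picture I viewed. The last one shows only the turntable area, and I last viewed the tray area and the blue and red look-alikes just after lifting the cap out.

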